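# Reload the sprung sampler holders and start the run

### The job

Lift the empty vial rack out of its sprung holder and stand it in the middle of the steel returns tray, and load every full rack from the bench into a holder of its own: press the holder's sprung pusher back, slip the rack down behind the front lip so that it sits flat on the floor, and let the pusher clamp it. Only when all are loaded, slide the start box's safety shutter fully aside, press the start button right down, and slide the shutter fully shut again. Keep the full racks upright and do not knock over the jar among them.

Things in the scene. Friction and masses are not known exactly. Their poses are not given: they have to be found in the camera images.
- full0_mid (a point): Full vial rack on the bench (may be absent): grey block 100 (own x) x 64 (y) x 30 mm with a central square white post 28 x 28 mm, from 30 to 76 mm above the underside. Point: rack centre on the post axis, 38 mm above the underside. Same after a half turn. Six capped vials, 29 to 46 mm from the centre at both x ends, reach 42 mm up; pinch the post across own y. 0.28 to 0.44 kg.
- full1_mid (a point): Full vial rack on the bench (may be absent): grey block 100 (own x) x 64 (y) x 30 mm with a central square white post 28 x 28 mm, from 30 to 76 mm above the underside. Point: rack centre on the post axis, 38 mm above the underside. Same after a half turn. Six capped vials, 29 to 46 mm from the centre at both x ends, reach 42 mm up; pinch the post across own y. 0.28 to 0.44 kg.
- full2_mid (a point): Full vial rack on the bench (may be absent): grey block 100 (own x) x 64 (y) x 30 mm with a central square white post 28 x 28 mm, from 30 to 76 mm above the underside. Point: rack centre on the post axis, 38 mm above the underside. Same after a half turn. Six capped vials, 29 to 46 mm from the centre at both x ends, reach 42 mm up; pinch the post across own y. 0.28 to 0.44 kg.
- empty_mid (a point): Empty vial rack (bare holes), clamped in bay0 at the start: grey block 100 (own x) x 64 (y) x 30 mm with a central square white post 28 x 28 mm, from 30 to 76 mm above the underside. Point: rack centre on the post axis, 38 mm above the underside. Same after a half turn. 0.2 to 0.31 kg.
- bay0 (a point): Seat of a white sprung holder, fixed, 170 x 86 mm, open above (the empty rack is in it at the start): point on its floor, 14 mm above the bench, under the centre of a seated rack. x towards its pusher, z up. A rack lies along x between front lip (inner face x = -50 mm, 8 mm thick, top z = 12 mm) and pusher; side guides 8 mm high at y = +-36 mm; housing from x = 83 mm, 40 mm high.
- pusher0 (a joint): Travel (m) of bay0's sprung pusher, an upright plate 56 mm wide, 12 thick, 1 to 34 mm above the bay floor. 0 = forward, face at bay x = +32 mm (gap to the lip 82 mm, too short for a rack); pressed back along +x it grows to 0.036 at most; 0.018 with a rack seated. 4 N at 0, 7.6 N at 0.018, 9 N at 0.026; springs forward at once.
- bay1 (a point): Seat of a white sprung holder, fixed, 170 x 86 mm, open above (free at the start): point on its floor, 14 mm above the bench, under the centre of a seated rack. x towards its pusher, z up. A rack lies along x between front lip (inner face x = -50 mm, 8 mm thick, top z = 12 mm) and pusher; side guides 8 mm high at y = +-36 mm; housing from x = 83 mm, 40 mm high.
- pusher1 (a joint): Travel (m) of bay1's sprung pusher, an upright plate 56 mm wide, 12 thick, 1 to 34 mm above the bay floor. 0 = forward, face at bay x = +32 mm (gap to the lip 82 mm, too short for a rack); pressed back along +x it grows to 0.036 at most; 0.018 with a rack seated. 4 N at 0, 7.6 N at 0.018, 9 N at 0.026; springs forward at once.
- bay2 (a point): Seat of a white sprung holder, fixed, 170 x 86 mm, open above (free at the start): point on its floor, 14 mm above the bench, under the centre of a seated rack. x towards its pusher, z up. A rack lies along x between front lip (inner face x = -50 mm, 8 mm thick, top z = 12 mm) and pusher; side guides 8 mm high at y = +-36 mm; housing from x = 83 mm, 40 mm high.
- pusher2 (a joint): Travel (m) of bay2's sprung pusher, an upright plate 56 mm wide, 12 thick, 1 to 34 mm above the bay floor. 0 = forward, face at bay x = +32 mm (gap to the lip 82 mm, too short for a rack); pressed back along +x it grows to 0.036 at most; 0.018 with a rack seated. 4 N at 0, 7.6 N at 0.018, 9 N at 0.026; springs forward at once.
- tray: Shallow steel returns tray, fixed, 145 (x) x 115 (y) mm outside, walls 4 mm thick and 20 mm high; origin at the centre of its underside, inner floor 4 mm above that. Takes one rack with the rack's length along the tray's x.
- startbox: Grey start box, fixed, 110 (x) x 165 (y) x 45 (z) mm, origin at the centre of its underside; its top carries the start button and, running along its y, the safety shutter between two rails 14 mm high at x = +-46 mm (8 mm thick).
- shutter (a joint): Travel (m) of the safety shutter, a steel plate 98 (x) x 70 (y) x 4 mm that slides along the box's +y, top face 18.5 mm above the box top: 0 = covering the button, 0.072 = fully open. Stays where it is left, about 1.5 N of friction.
- shutter_tab (a point): Centre of the upright tab on the shutter, 12 mm thick (along the box's y, the slide direction), 34 mm wide (x), standing 28 mm above the shutter plate; the point lies half-way up it, 14 mm above the plate. Axes as the box's.
- button_top (a point): Centre of the top face of the round start button, 36 mm across, 12 mm above the box top, under the closed shutter. With the shutter fully open the nearest edge of the plate is 37 mm from the button's centre. Presses straight down.
- button (a joint): Travel (m) of the start button: 0 up, 0.006 fully down; 1.2 N to start, 4.8 N fully down; springs back.
- jar: Bystander: amber glass jar with white cap, 60 mm across, 70 mm high, among the racks; origin at the centre of its underside.
Things that resemble listed ones, but are neither listed nor needed, are in the scene too. What is shaped like the part that bears full1_mid but yellow is not meant.

How it is judged:
On the way, in this order (a step that is already met when the one before it is completed fails the run):
1. the empty rack stands in the tray and every full rack is clamped in a holder (((x of full0_mid in the frame of bay0 between -0.005 and 0.005 m and y of full0_mid in the frame of bay0 between -0.007 and 0.007 m and z of full0_mid in the frame of bay0 between 0.034 and 0.042 m and angle between full0_mid's own z axis and vertical below 0.06 rad and angle between the x axis of full0_mid and the x axis of bay0, either way round below 0.12 rad) or (x of full0_mid in the frame of bay1 between -0.005 and 0.005 m and y of full0_mid in the frame of bay1 between -0.007 and 0.007 m and z of full0_mid in the frame of bay1 between 0.034 and 0.042 m and angle between full0_mid's own z axis and vertical below 0.06 rad and angle between the x axis of full0_mid and the x axis of bay1, either way round below 0.12 rad) or (x of full0_mid in the frame of bay2 between -0.005 and 0.005 m and y of full0_mid in the frame of bay2 between -0.007 and 0.007 m and z of full0_mid in the frame of bay2 between 0.034 and 0.042 m and angle between full0_mid's own z axis and vertical below 0.06 rad and angle between the x axis of full0_mid and the x axis of bay2, either way round below 0.12 rad)) and ((x of full1_mid in the frame of bay0 between -0.005 and 0.005 m and y of full1_mid in the frame of bay0 between -0.007 and 0.007 m and z of full1_mid in the frame of bay0 between 0.034 and 0.042 m and angle between full1_mid's own z axis and vertical below 0.06 rad and angle between the x axis of full1_mid and the x axis of bay0, either way round below 0.12 rad) or (x of full1_mid in the frame of bay1 between -0.005 and 0.005 m and y of full1_mid in the frame of bay1 between -0.007 and 0.007 m and z of full1_mid in the frame of bay1 between 0.034 and 0.042 m and angle between full1_mid's own z axis and vertical below 0.06 rad and angle between the x axis of full1_mid and the x axis of bay1, either way round below 0.12 rad) or (x of full1_mid in the frame of bay2 between -0.005 and 0.005 m and y of full1_mid in the frame of bay2 between -0.007 and 0.007 m and z of full1_mid in the frame of bay2 between 0.034 and 0.042 m and angle between full1_mid's own z axis and vertical below 0.06 rad and angle between the x axis of full1_mid and the x axis of bay2, either way round below 0.12 rad)) and ((x of full2_mid in the frame of bay0 between -0.005 and 0.005 m and y of full2_mid in the frame of bay0 between -0.007 and 0.007 m and z of full2_mid in the frame of bay0 between 0.034 and 0.042 m and angle between full2_mid's own z axis and vertical below 0.06 rad and angle between the x axis of full2_mid and the x axis of bay0, either way round below 0.12 rad) or (x of full2_mid in the frame of bay1 between -0.005 and 0.005 m and y of full2_mid in the frame of bay1 between -0.007 and 0.007 m and z of full2_mid in the frame of bay1 between 0.034 and 0.042 m and angle between full2_mid's own z axis and vertical below 0.06 rad and angle between the x axis of full2_mid and the x axis of bay1, either way round below 0.12 rad) or (x of full2_mid in the frame of bay2 between -0.005 and 0.005 m and y of full2_mid in the frame of bay2 between -0.007 and 0.007 m and z of full2_mid in the frame of bay2 between 0.034 and 0.042 m and angle between full2_mid's own z axis and vertical below 0.06 rad and angle between the x axis of full2_mid and the x axis of bay2, either way round below 0.12 rad)) and x of empty_mid in the frame of tray between -0.03 and 0.03 m and y of empty_mid in the frame of tray between -0.03 and 0.03 m and z of empty_mid in the frame of tray between 0.034 and 0.05 m and angle between empty_mid's own z axis and vertical below 0.08 rad and linear speed of each of full0, full1, full2, empty below 0.02 m/s), for 0.2 s.
2. the shutter is slid fully aside (value of joint shutter above 0.06 m), for 0.2 s.
3. the start button is pressed right down with the shutter open (value of joint button above 0.0045 m and value of joint shutter above 0.04 m), for 0.05 s.
At the end, for the whole second after the job is handed in: Each full rack is flat in a bay, within 5 mm along, 7 mm across, 4 mm in height, 0.06 rad of level and 0.12 rad in line; the empty rack is upright in the tray within 30 mm of its middle along each side; all at rest; shutter within 12 mm of shut, button up (all of step 1 and value of joint shutter below 0.012 m and value of joint button below 0.002 m); the robot touches nothing.
It fails at once if a full rack is tipped over (angle between any of full0_mid, full1_mid, full2_mid's own z axis and vertical above 0.6 rad).
It fails at once if the jar is knocked over (angle between jar's own z axis and vertical above 0.6 rad).
Of full0, full1, full2 only 2 to 3 are there at a start; the rules pass over those that are not, and their reading is None.
At some moment in a run one of full0, full1, full2 may be knocked a few centimetres aside while the robot is not near it.
It also fails if it takes over 200 s, if anything falls off the work surface, if the arm or the gripper's body presses on something with over 40 N, if the wrist force passes 120 N, or if a joint passes its speed limit or range.

### The arm

A 6-joint arm with a two-finger parallel gripper is mounted at the origin on the work surface. World frame = base frame: x ahead of the robot, y to its left, z up, the work surface at z = 0. Lengths are in m, angles in rad, forces in N, time in s.
With the tool pointing down it reaches from about 0.3 to 0.75 m from the base axis. Payload 8.5 kg.
Tool frame: the origin (TCP) lies midway between the tips of the shut fingers; the grasp point (between the pads) lies 19 mm behind it (grasp_offset is the distance from the TCP to the grasp point, in m); z points along the fingers, y is the direction in which the jaws open and shut (so a half turn about z gives the same grasp; the last joint's range is limited). The gripper opens to 85 mm and grips with 20 to 120 N. Pads are 22 mm wide; open, the fingers measure 114 mm over their backs; the gripper's body (76 mm by 85 mm) begins 54 mm behind the grasp point. The pads swing forward as they close: fully open they stand 13 mm farther back than shut.
Start: joints at [-1.506, 0.381, 1.297, -0, 1.464, -0.215], TCP at [0.152, -0.529, 0.231] pointing down, gripper open.
Joint ranges: [-3.11, 3.11], [-0.89, 2.33], [0.22, 2.48], [-1.42, 4.56], [0.17, 2.85], [-2.88, 2.88]. Speed limits (rad/s): [2.39, 2.39, 3.14, 3.14, 3.14, 3.14].

### API

Orientations are given as a unit quaternion [w, x, y, z].
In Python, from cell import read_state, grab_frame, camera_info, close_job, grasp_offset gives the robot as it stands. The module is installed in compiled form; this text tells all that it offers.
- The arm moves only by the tool drive_tool, never from a script. Its argument "increments" is a list of rows, each a list of 5 numbers: the shift along the world's x, y, z in m, then the turn about the world's z in rad, then the opening, from 0 (shut) to 1 (fully open). A call has 1 to 20 rows; each row shifts and turns the commanded pose from where the row before left it; what a row does not reach is not made up. A row lasts 1/10 s, in which the tool goes at most 50 mm and 8.59 degrees, less where a joint would pass 70% of its speed; a pose out of reach is approached as far as the arm can. A call with a gripper value outside its range is refused whole. The fingers move at their own pace and stop on an object; the grip force is fixed at half the most. Time passes only in rows, so rows that do not move let the fingers close. It gives the time, the measured TCP pose, the force and the opening at its end, in the units of the state.
- read_state(): the state, without advancing time (a new reading comes with each control period).
- grab_frame(name): name is "scene" or "top"; returns the picture (384x512x3 uint8, red, green, blue); there is no depth.
- camera_info(name): a dict with "mtx" (3x3 intrinsics, pixels), "eye" and "orientation" of the camera in the world. Camera axes: x right, y down, z forward; pixel columns grow to the right and rows downward; lengths in m; the calibration is good to about 2 mm. A picture is of the moment at which its call begins. camera_info takes no time and is no camera call.
- close_job(): hands the job in, once; it reports no verdict.
The state is a dict: "time_s": time; "joints": joint angles; "dq": joint speeds; "tau": joint torques, N m; "tool_pos": TCP position; "ee_rot": TCP orientation; "contact_force": force on the tool from outside, world axes, zero at the start; "ft_torque": the same for the moment, N m; "gripper_width": finger opening in m.
Only numpy, scipy, OpenCV 4.12 (cv2) and the standard library are available. Lean on these libraries where they do the work, as an engineer would, in place of code of your own. Each camera call takes 0.05 s, during which the arm holds its last target. There are 200 camera calls.

## Working session

There is one attempt and no reset: what is moved stays moved. The work goes in short steps, Python scripts to look and compute and a tool call to move; the robot and the scene stay as the last step left them, time stands still between calls to the robot, and variables do not carry over. Pictures are saved under pics/ and viewed, about 12 in all and at most 16, crops included, and the job is handed in when it is done.

Besides the shell and the picture viewer there is one more tool, called after ">>>" as name([rows], argument=value, ...), one row to a line, values as JSON. drive_tool: Moves the arm, as the interface text tells. Its arguments: {"type":"object","properties":{"increments":{"type":"array","items":{"type":"array","items":{"type":"number"}}}},"required":["increments"]}

```bash
mkdir -p pics
python3 - <<'E'
from cell import *
import cv2
for n in("top","scene"):
    f=grab_frame(n);cv2.imwrite(f"pics/{n}0.png",cv2.resize(f[:,:,::-1],(800,600),interpolation=cv2.INTER_CUBIC));cv2.imwrite(f"{n}0raw.png",f[:,:,::-1])
    print(n,camera_info(n))
print(read_state(),grasp_offset)
E
```

```text
top {'mtx': array([[435.81487874,   0.        , 255.5370708 ],
       [  0.        , 435.81487874, 186.98006645],
       [  0.        ,   0.        ,   1.        ]]), 'eye': array([ 0.25239769, -0.02910538,  1.42674239]), 'orientation': array([ 0.05790143, -0.70228692,  0.70687909, -0.06133887])}
scene {'mtx': array([[482.611886  ,   0.        , 256.06626248],
       [  0.        , 482.611886  , 196.77506255],
       [  0.        ,   0.        ,   1.        ]]), 'eye': array([1.62466327, 0.02264084, 1.1783431 ]), 'orientation': array([-0.27795503,  0.63032227,  0.66738272, -0.28290483])}
{'time_s': 0.1, 'joints': array([-1.50629177e+00,  3.81166593e-01,  1.29815485e+00, -4.23713540e-06,
        1.46359881e+00, -2.15283535e-01]), 'dq': array([ 0.00098051, -0.00082369, -0.00150188, -0.00050783, -0.00035559,
       -0.00059807]), 'tau': array([ 3.77900855e-03, -4.49219406e+01, -2.31653988e+01, -1.61670923e-04,
        3.74314011e-03, -1.34823459e-06]), 'tool_pos': array([ 0.15187215, -0.52835049,  0.23076329]), 'ee_rot': array([-6.62072282e-04,  9.90230526e-01,  1.39438390e-01,  4.78958136e-05]), 'contact_force': array([ 0.32052208, -0.19597468, -0.00183445]), 'ft_torque': array([-0.00497081,  0.02522515,  0.01364419]), 'gripper_width': 0.08538666233896969} 0.0187
```

View pics/top0.png

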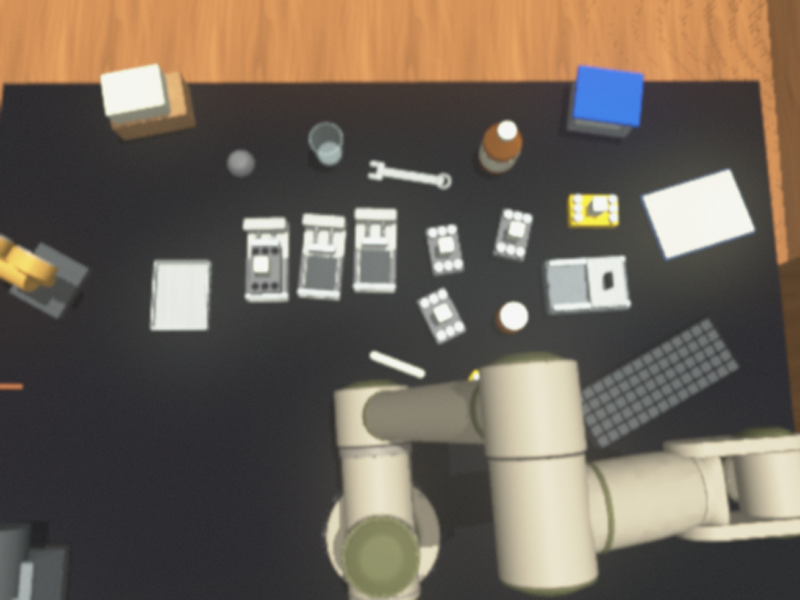

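View pics/scene0.png

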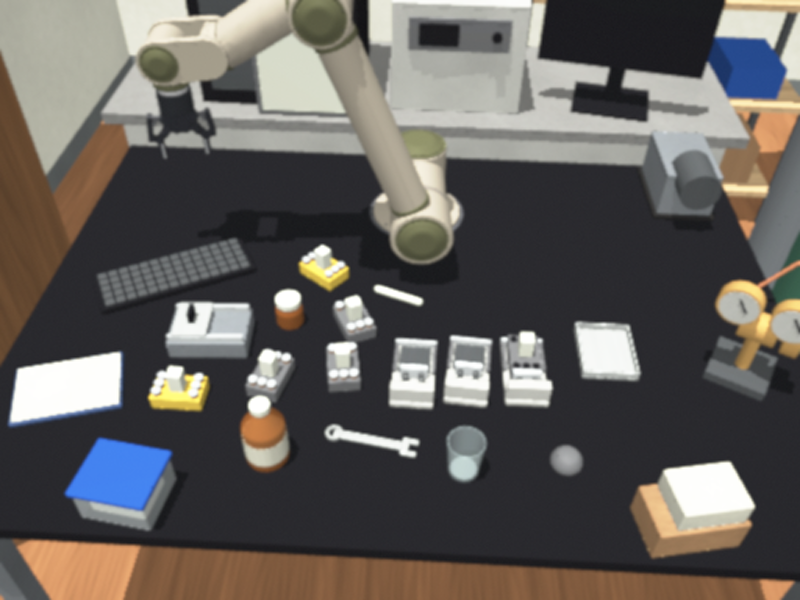

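Candidates for a full rack (top0, 800x600): grey racks at (445,248), (514,232) and (442,315), yellow decoys at (594,210) and near (475,376), the second mostly hidden by the arm, and the empty rack with bare holes at (262,265) in the left holder. I choose the three grey ones. The tray is at (181,295), holders at x≈267/322/375, the jar at (513,317) and the start box at (588,285). I'll check with one close crop.

```bash
cat > h.py <<'E'
import cv2,numpy as np
from cell import *
from scipy.spatial.transform import Rotation as R
def cam(n):
    c=camera_info(n);q=c["orientation"];return c["mtx"],c["eye"],R.from_quat([q[1],q[2],q[3],q[0]]).as_matrix()
def ray(n,uv,z):
    K,e,M=cam(n);uv=np.atleast_2d(np.asarray(uv,float));d=np.c_[uv,np.ones(len(uv))]@np.linalg.inv(K).T@M.T
    return e+d*((z-e[2])/d[:,2])[:,None]
def proj(n,P):
    K,e,M=cam(n);p=(np.atleast_2d(P)-e)@M@K.T;return p[:,:2]/p[:,2:]
def crop(f,u0,v0,u1,v1,s):
    return cv2.resize(f[v0:v1,u0:u1],None,fx=s,fy=s,interpolation=cv2.INTER_CUBIC)
E
python3 - <<'E'
from h import *
t=cv2.imread("top0raw.png");s=cv2.imread("scene0raw.png")
a=crop(t,150,128,350,222,4);b=crop(s,155,186,415,260,3);b=cv2.copyMakeBorder(b,0,0,0,800-b.shape[1],0)
cv2.imwrite("pics/crop1.png",np.vstack([a,b]))
E
```

```text
(no output)
```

View pics/crop1.png

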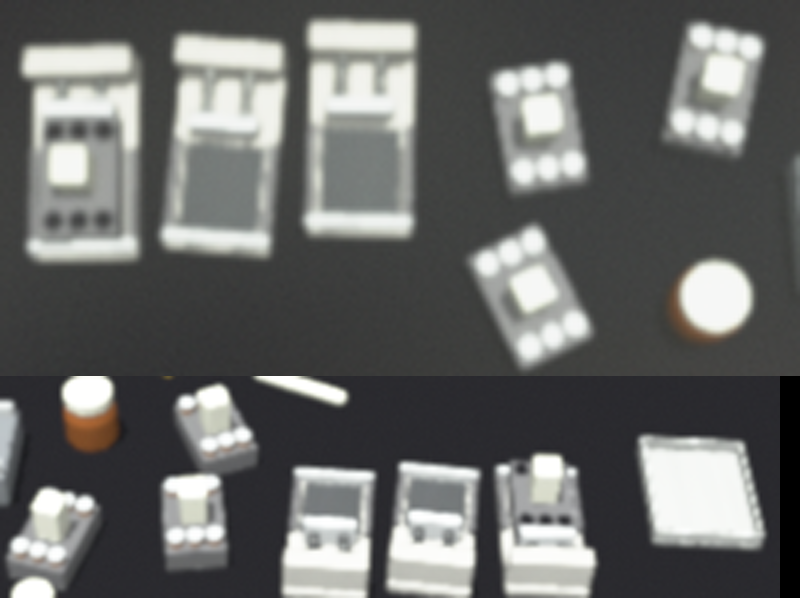

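The crop confirms three grey full racks with white caps, centred near (540,123), (717,84) and (531,294). Holders 1 and 2 are empty, and the empty rack is in the left one. Next I turn cap and edge pixels into poses.

Run:
```python
from h import *
def c(p): return (np.array(p,float)+.5)/4-.5+np.array([150,128])
racks={"a":[(507,84),(532,78),(557,74),(524,172),(549,168),(573,163)],"b":[(701,37),(727,42),(752,47),(682,121),(707,127),(733,132)],"c":[(487,263),(510,251),(533,241),(529,348),(553,336),(575,324)]}
for k,p in racks.items():
    P=ray("top",c(p),.042);m=P.mean(0);d=P[:3].mean(0)-P[3:].mean(0);e=P[[0,3]].mean(0)-P[[2,5]].mean(0)
    print(k,m.round(4),"yaw",np.arctan2(d[1],d[0]).round(3),np.arctan2(-e[0],e[1]).round(3),"len",np.hypot(*d[:2]).round(4))
bays={0:[(22,60),(133,60),(28,240),(139,238)],1:[(174,52),(285,56),(163,234),(271,240)],2:[(307,37),(417,37),(305,216),(413,218)]}
for k,p in bays.items():
    q=c(p);h=ray("top",q[:2],.054);l=ray("top",q[2:],.026);H=h.mean(0);L=l.mean(0);d=H-L
    print(k,"H",H.round(4),"L",L.round(4),"w",np.hypot(*(h[0]-h[1])[:2]).round(4),np.hypot(*(l[0]-l[1])[:2]).round(4),"len(exp .1475)",np.hypot(*d[:2]).round(4),"yaw",np.arctan2(d[1],d[0]).round(3),np.arctan2(-(l[0]-l[1])[0],(l[0]-l[1])[1]).round(3))
    u=d/np.hypot(*d[:2]); print("   seat",(L+u*.050)[:2].round(4),(H-u*.0975)[:2].round(4))
print("empty post",ray("top",c([(70,163)]),.09).round(4))
# tray top rim corners, box via raw 800 coords
g=lambda p:(np.array(p,float)+.5)*.64-.5
t=ray("top",g([(153,261),(211,261),(209,331),(150,331)]),.02);print("tray",t.mean(0).round(4),t.round(3).tolist())
b=ray("top",g([(544,260),(626,255),(631,305),(549,313)]),.045);print("box",b.mean(0).round(4),b.round(3).tolist())
print("jar",ray("top",c([(715,296)]),.07).round(3))
t=cv2.imread("top0raw.png");s=cv2.imread("scene0raw.png")
cv2.imwrite("pics/box.png",np.hstack([crop(t,340,150,415,210,5),crop(s,100,185,170,245,5)]))
```

```text
a [ 0.5825 -0.1324  0.042 ] yaw 0.163 0.188 len 0.0755
b [ 0.6142 -0.2777  0.042 ] yaw -0.252 -0.216 len 0.0736
c [ 0.4422 -0.1225  0.042 ] yaw 0.447 0.458 len 0.0759
0 H [0.6343 0.2435 0.054 ] L [0.4915 0.2402 0.026 ] w 0.0901 0.0903 len(exp .1475) 0.1428 yaw 0.023 0.012
   seat [0.5415 0.2414] [0.5368 0.2413]
1 H [0.6386 0.1202 0.054 ] L [0.4925 0.1316 0.026 ] w 0.0903 0.0882 len(exp .1475) 0.1465 yaw -0.078 -0.062
   seat [0.5424 0.1277] [0.5414 0.1278]
2 H [0.6523 0.0125 0.054 ] L [0.5084 0.0159 0.026 ] w 0.0896 0.0882 len(exp .1475) 0.144 yaw -0.024 -0.025
   seat [0.5584 0.0147] [0.5548 0.0148]
empty post [[0.541 0.24  0.09 ]]
tray [0.4881 0.4207 0.02  ] [[0.563, 0.483, 0.02], [0.562, 0.361, 0.02], [0.413, 0.359, 0.02], [0.414, 0.481, 0.02]]
box [ 0.5051 -0.4251  0.045 ] [[0.554, -0.337, 0.045], [0.564, -0.508, 0.045], [0.459, -0.512, 0.045], [0.443, -0.343, 0.045]]
jar [[ 0.436 -0.265  0.07 ]]
```

View pics/box.png

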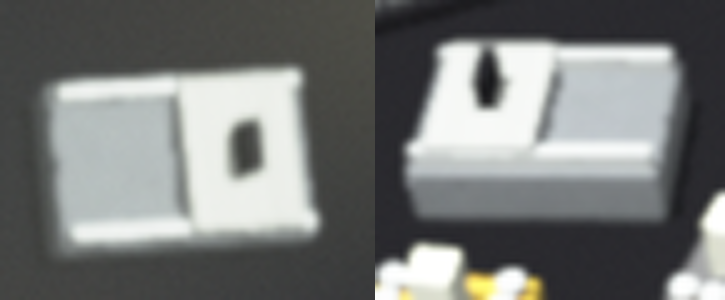

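The box crop shows the tab at (245,150) on the closed shutter at the −y end, so it opens toward +y. I'll go for the empty rack first.

>>> drive_tool([
  [0.04,0.02,0,-0.05,0.8],
  [0.04,0.02,0,-0.05,0.8],
  [0.04,0.02,0,-0.05,0.8],
  [0.04,0.02,0,-0.05,0.8],
  [0.04,0.02,0,-0.05,0.8],
  [0.0126,0.0446,0,-0.001,0.8],
  [0.0126,0.0446,0,-0.001,0.8],
  [0.0126,0.0446,0,-0.001,0.8],
  [0.0126,0.0446,0,-0.001,0.8],
  [0.0126,0.0446,0,-0.001,0.8],
  [0.0126,0.0446,0,-0.001,0.8],
  [0.0126,0.0446,0,-0.001,0.8],
  [0.0126,0.0446,0,-0.001,0.8],
  [0.0126,0.0446,0,-0.001,0.8],
  [0.0126,0.0446,0,-0.001,0.8],
  [0.0126,0.0446,0,-0.001,0.8],
  [0.0126,0.0446,0,-0.001,0.8],
  [0.0126,0.0446,0,-0.001,0.8],
  [0.0126,0.0446,0,-0.001,0.8],
  [0.0126,0.0446,0,-0.001,0.8],
])

```text
time_s: 2.1
tool_pos: [0.5409, 0.2424, 0.231]
ee_rot: [0.0, 1.0, 0.007, -0.0]
contact_force: [0.8, -0.1, -0.1]
gripper_width: 0.0685
```

>>> drive_tool([
  [0,-0.001,-0.03,0,0.8],
  [0,0,-0.03,0,0.8],
  [0,0,-0.03,0,0.8],
  [0,0,-0.03,0,0.8],
  [0,0,-0.02,0,0.8],
  [0,0,-0.02,0,0.8],
  [0,0,-0.015,0,0.8],
  [0,0,-0.009,0,0.8],
  [0,0,0,0,0.8],
  [0,0,0,0,0],
  [0,0,0,0,0],
  [0,0,0,0,0],
  [0,0,0,0,0],
  [0,0,0,0,0],
  [0,0,0,0,0],
  [0,0,0,0,0],
])

```text
time_s: 3.7
tool_pos: [0.5413, 0.2406, 0.0487]
ee_rot: [-0.001, 1.0, 0.008, 0.001]
contact_force: [-1.2, 6.4, 4.6]
gripper_width: 0.0276
```

>>> drive_tool([
  [0,0,0.01,0,0],
  [0,0,0.02,0,0],
  [0,0,0.03,0,0],
  [0,0,0.03,0,0],
  [-0.007,0.03,0.01,0,0],
  [-0.01,0.03,0,0,0],
  [-0.01,0.03,0,0,0],
  [-0.01,0.03,0,0,0],
  [-0.01,0.03,0,0,0],
  [-0.006,0.03,0,0,0],
  [0,0,-0.03,0,0],
  [0,0,-0.03,0,0],
  [0,0,-0.02,0,0],
  [0,0,-0.015,0,0],
  [0,0,-0.008,0,0],
  [0,0,-0.004,0,0],
  [0,0,-0.002,0,0],
  [0,0,0,0,0],
])

```text
time_s: 5.5
tool_pos: [0.4881, 0.4196, 0.039]
ee_rot: [-0.0, 1.0, 0.007, 0.0]
contact_force: [-0.1, 1.2, -1.6]
gripper_width: 0.0275
```

>>> drive_tool([
  [0,0,-0.001,0,0],
  [0,0,0,0,0.4],
  [0,0,0,0,0.7],
  [0,0,0,0,0.7],
  [0,0,0,0,0.7],
  [0,0,0.02,0,0.7],
  [0,0,0.04,0,0.7],
  [0,0,0.05,0,0.7],
  [0,0,0.05,0,0.7],
])

```text
time_s: 6.4
tool_pos: [0.4876, 0.4192, 0.199]
ee_rot: [0.0, 1.0, 0.007, -0.0]
contact_force: [1.1, 1.3, -0.4]
gripper_width: 0.0596
```

Run:
```python
from h import *
for n in("top","scene"): cv2.imwrite(f"{n}1raw.png",grab_frame(n)[:,:,::-1])
t=cv2.imread("top1raw.png");s=cv2.imread("scene1raw.png")
a=crop(t,150,128,350,222,4);b=crop(s,155,186,415,260,3);b=cv2.copyMakeBorder(b,0,0,0,800-b.shape[1],0)
cv2.imwrite("pics/crop2.png",np.vstack([a,b]))
```

```text
(no output)
```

View pics/crop2.png

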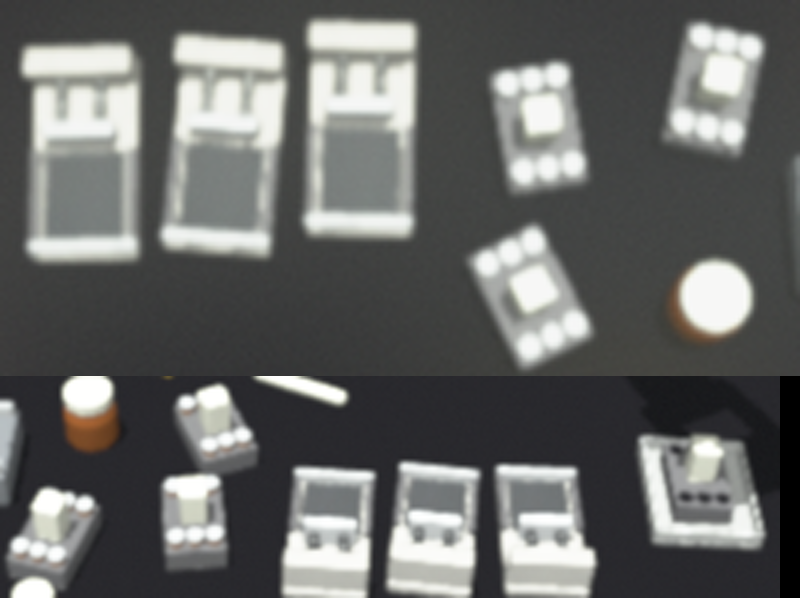

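The empty rack stands in the tray and its holder is free. The full racks are where they were. I cross-check the bay centres with the second camera and the dark floors.

Run:
```python
from h import *
ct=lambda p:(np.array(p,float)+.5)/4-.5+np.array([150,128])
cs=lambda p:(np.array(p,float)-[0,376]+.5)/3-.5+np.array([155,186])
for k,p in {0:[(497,469),(578,469)],1:[(399,466),(480,470)],2:[(291,471),(376,472)]}.items():
    P=ray("scene",cs(p),.026);print(k,"scene lip mid",P.mean(0).round(4))
# dark floor by threshold
t=cv2.imread("top1raw.png");hs=cv2.cvtColor(crop(t,150,128,350,222,4),cv2.COLOR_BGR2GRAY)
m=((hs>75)&(hs<135)).astype(np.uint8);m=cv2.morphologyEx(m,cv2.MORPH_OPEN,np.ones((15,15)))
n,_,st,ce=cv2.connectedComponentsWithStats(m)
for i in range(1,n):
    if st[i,4]>2000:
        cs_,_=cv2.findContours((_==i).astype(np.uint8),0,2);r=cv2.minAreaRect(cs_[0]);print(st[i].tolist(),ray("top",ct([ce[i]]),.014).round(4).tolist(),r)
```

```text
0 scene lip mid [0.4811 0.2417 0.026 ]
1 scene lip mid [0.4867 0.1323 0.026 ]
2 scene lip mid [0.4998 0.0145 0.026 ]
[326, 133, 71, 75, 5060] [[0.5499, 0.0154, 0.014]] ((361.0, 170.0), (74.0, 70.0), 90.0)Traceback (most recent call last):
  File "<stdin>", line 12, in <module>
cv2.error: OpenCV(4.12.0) /io/opencv/modules/imgproc/src/contours_new.cpp:332: error: (-2:Unspecified error) in function 'static std::shared_ptr<ContourScanner_> ContourScanner_::create(cv::ContourDataStorage<cv::Point_<int>, 1024, 0>::storage_t&, cv::ContourDataStorage<signed char, 1024, 0>::storage_t&, cv::Mat, int, int, cv::Point)'
> Modes other than RETR_FLOODFILL and RETR_CCOMP support only CV_8UC1 images (expected: 'img.type() == CV_8UC1'), where
>     'img.type()' is 24 (CV_8UC4)
> must be equal to
>     'CV_8UC1' is 0 (CV_8UC1)
```

>>> drive_tool([
  [0.0068,-0.0394,0,0.0115,0.7],
  [0.0068,-0.0394,0,0.0115,0.7],
  [0.0068,-0.0394,0,0.0115,0.7],
  [0.0068,-0.0394,0,0.0115,0.7],
  [0.0068,-0.0394,0,0.0115,0.7],
  [0.0068,-0.0394,0,0.0115,0.7],
  [0.0068,-0.0394,0,0.0115,0.7],
  [0.0068,-0.0394,0,0.0115,0.7],
  [0.0068,-0.0394,0,0.0115,0.7],
  [0.0068,-0.0394,0,0.0115,0.7],
  [0.0068,-0.0394,0,0.0115,0.7],
  [0.0068,-0.0394,0,0.0115,0.7],
  [0.0068,-0.0394,0,0.0115,0.7],
  [0.0068,-0.0394,0,0.0115,0.7],
  [0,0,-0.04,0,0.7],
  [0,0,-0.04,0,0.7],
  [0,0,0,0,0.7],
])

```text
time_s: 8.2
tool_pos: [0.5805, -0.1315, 0.1123]
ee_rot: [-0.003, 0.996, 0.087, -0.005]
contact_force: [-0.1, -0.3, -0.0]
gripper_width: 0.06
```

>>> drive_tool([
  [0.002,-0.001,0,0,0.7],
  [0,0,0,0,0.7],
  [0,0,-0.02,0,0.7],
  [0,0,0,0,0.7],
  [0,0,0,0,0.7],
])

```text
time_s: 8.7
tool_pos: [0.5856, -0.1332, 0.0988]
ee_rot: [0.0, 0.996, 0.088, 0.001]
contact_force: [0.3, 0.9, 0.0]
gripper_width: 0.0597
```

>>> drive_tool([
  [-0.003,0.001,-0.02,0,0.7],
  [0,0,-0.02,0,0.7],
  [0,0,-0.015,0,0.7],
  [0,0,-0.01,0,0.7],
  [0,0,0,0,0.7],
  [0,0,0,0,0.3],
  [0,0,0,0,0],
  [0,0,0,0,0],
  [0,0,0,0,0],
  [0,0,0,0,0],
  [0,0,0,0,0],
  [0,0,0,0,0],
])

```text
time_s: 9.9
tool_pos: [0.5828, -0.1324, 0.0336]
ee_rot: [0.0, 0.996, 0.088, 0.001]
contact_force: [-0.1, 0.3, 6.8]
gripper_width: 0.0274
```

>>> drive_tool([
  [0,0,0.01,0,0],
  [0,0,0.02,0,0],
  [0,0,0.03,0,0],
  [0,0,0.03,0,0],
  [-0.0065,0.0185,0,-0.025,0],
  [-0.0065,0.0185,0,-0.025,0],
  [-0.0065,0.0185,0,-0.025,0],
  [-0.0065,0.0185,0,-0.025,0],
  [-0.0065,0.0185,0,-0.025,0],
  [-0.0065,0.0185,0,-0.025,0],
  [-0.0065,0.0185,0,-0.025,0],
  [-0.0065,0.0185,0,-0.025,0],
  [0,0,0,0,0],
  [0,0,-0.02,0,0],
  [0,0,-0.02,0,0],
  [0,0,-0.01,0,0],
  [0,0,0,0,0],
  [0,0,0,0,0],
])

```text
time_s: 11.7
tool_pos: [0.5305, 0.0155, 0.0729]
ee_rot: [0.0, 1.0, -0.012, 0.0]
contact_force: [0.2, -0.9, -2.6]
gripper_width: 0.0274
```

Run:
```python
from h import *
s=grab_frame("scene")[:,:,::-1];t=grab_frame("top")[:,:,::-1]
cv2.imwrite("pics/p5.png",np.hstack([crop(s,240,190,300,290,6)[:600],cv2.copyMakeBorder(crop(t,210,120,280,220,6),0,0,0,0,0)]))
print(read_state())
```

```text
{'time_s': 11.8, 'joints': array([-1.93808924e-01,  5.18672966e-01,  1.58058023e+00,  5.59220643e-06,
        1.04061887e+00,  1.40119934e+00]), 'dq': array([ 0.00105945, -0.00179927,  0.00258509, -0.00111249, -0.0043448 ,
        0.00029499]), 'tau': array([-6.31219056e-02, -4.73185515e+01, -1.78553224e+01, -3.74725685e-03,
        1.74547965e-02, -3.02336164e-03]), 'tool_pos': array([0.53064965, 0.01559114, 0.07323661]), 'ee_rot': array([ 1.53085634e-04,  9.99926337e-01, -1.21070787e-02,  8.46568235e-04]), 'contact_force': array([ 0.44192772, -0.3837855 , -1.2967304 ]), 'ft_torque': array([ 0.01644774,  0.04244851, -0.01901403]), 'gripper_width': 0.02731055167092868}
```

View pics/p5.png

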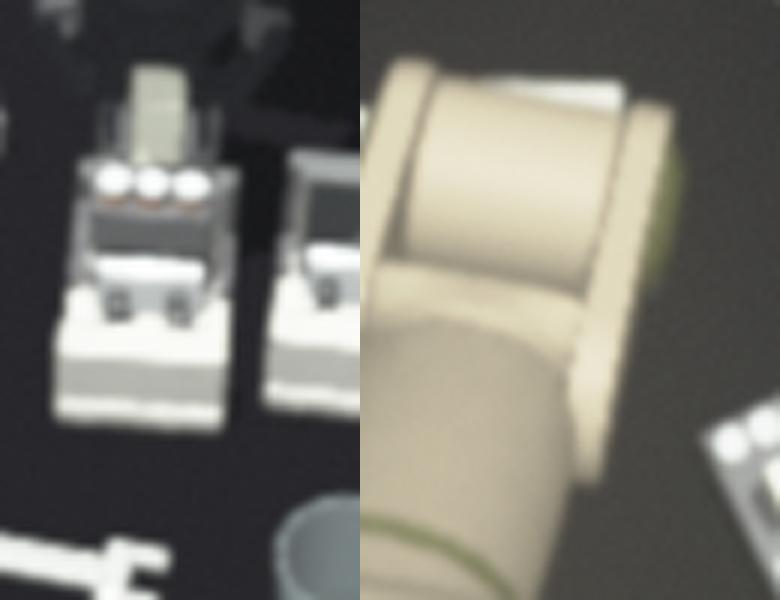

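The scene crop shows the rack level and centred between the guides, just before the pusher. Lowering to push height and pressing.

>>> drive_tool([
  [0,0,-0.009,0,0],
  [0,0,0,0,0],
  [0.005,0,0,0,0],
  [0.005,0,0,0,0],
  [0.005,0,0,0,0],
  [0,0,0,0,0],
])

```text
time_s: 12.4
tool_pos: [0.5451, 0.0158, 0.0632]
ee_rot: [0.0, 1.0, -0.012, -0.001]
contact_force: [-4.9, -1.2, -0.4]
gripper_width: 0.0274
```

>>> drive_tool([
  [0.004,0,0,0,0],
  [0.004,-0.0005,0,0,0],
  [0.004,0,0,0,0],
  [0.004,-0.0005,0,0,0],
  [0,0,0,0,0],
  [0,0,0,0,0],
])

```text
time_s: 13.0
tool_pos: [0.5596, 0.0154, 0.0631]
ee_rot: [-0.0, 1.0, -0.012, -0.002]
contact_force: [-7.2, 1.3, -0.7]
gripper_width: 0.0277
```

>>> drive_tool([
  [0.005,-0.0005,0,0,0],
  [0,0,0,0,0],
  [0,0,-0.003,0,0],
  [0,0,-0.003,0,0],
  [0,0,-0.002,0,0],
  [0,0,0,0,0],
])

```text
time_s: 13.6
tool_pos: [0.5642, 0.0148, 0.0548]
ee_rot: [-0.0, 1.0, -0.012, -0.002]
contact_force: [-7.8, 0.6, -1.0]
gripper_width: 0.0275
```

>>> drive_tool([
  [0,0,-0.003,0,0],
  [0,0,-0.003,0,0],
  [0,0,0,0,0],
  [-0.0,0,-0.002,0,0],
  [0,0,0,0,0],
])

```text
time_s: 14.1
tool_pos: [0.5643, 0.0148, 0.0477]
ee_rot: [-0.0, 1.0, -0.012, -0.002]
contact_force: [-11.9, 2.0, 8.7]
gripper_width: 0.0273
```

>>> drive_tool([
  [-0.002,0,0.0005,0,0],
  [-0.002,0,0,0,0],
  [-0.002,0,0,0,0],
  [0,0,0,0,0],
  [0,0,0,0,0],
])

```text
time_s: 14.6
tool_pos: [0.56, 0.0148, 0.0479]
ee_rot: [-0.0, 1.0, -0.012, -0.0]
contact_force: [-1.0, 4.8, -1.0]
gripper_width: 0.0273
```

>>> drive_tool([
  [0,0,0,0,0.4],
  [0,0,0,0,0.7],
  [0,0,0,0,0.7],
  [0,0,0,0,0.7],
  [0,0,0.01,0,0.7],
  [0,0,0.03,0,0.7],
  [0,0,0.04,0,0.7],
  [0,0,0.04,0,0.7],
  [-0.01,0.04,0.03,0,0.7],
  [0,0.04,0,0,0.7],
  [0,0.04,0,0,0.7],
  [0,0.04,0,0,0.7],
  [0,0.04,0,0,0.7],
  [0,0.04,0,0,0.7],
  [0,0.04,0,0,0.7],
  [0,0.02,0,0,0.7],
  [0,0,0,0,0.7],
  [0,0,0,0,0.7],
])

```text
time_s: 16.4
tool_pos: [0.5502, 0.3133, 0.1977]
ee_rot: [0.0, 1.0, -0.012, 0.0]
contact_force: [0.5, -0.5, -0.9]
gripper_width: 0.0597
```

Run:
```python
from h import *
for n in("top","scene"): cv2.imwrite(f"{n}2raw.png",grab_frame(n)[:,:,::-1])
t=cv2.imread("top2raw.png");s=cv2.imread("scene2raw.png")
a=crop(t,150,128,350,222,4);b=crop(s,155,186,415,260,3);b=cv2.copyMakeBorder(b,0,0,0,800-b.shape[1],0)
cv2.imwrite("pics/crop3.png",np.vstack([a,b]))
```

```text
(no output)
```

View pics/crop3.png

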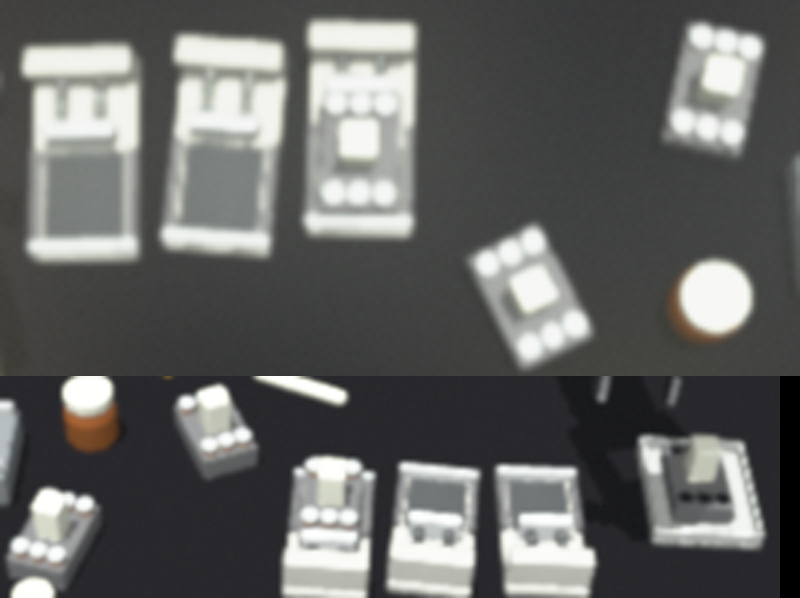

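Rack a is seated flat in bay2 at (358,150). Racks b and c have not moved. Next is rack c into bay1.

>>> drive_tool([
  [-0.0077,-0.0311,0,0.0339,0.7],
  [-0.0077,-0.0311,0,0.0339,0.7],
  [-0.0077,-0.0311,0,0.0339,0.7],
  [-0.0077,-0.0311,0,0.0339,0.7],
  [-0.0077,-0.0311,0,0.0339,0.7],
  [-0.0077,-0.0311,0,0.0339,0.7],
  [-0.0077,-0.0311,0,0.0339,0.7],
  [-0.0077,-0.0311,0,0.0339,0.7],
  [-0.0077,-0.0311,0,0.0339,0.7],
  [-0.0077,-0.0311,0,0.0339,0.7],
  [-0.0077,-0.0311,0,0.0339,0.7],
  [-0.0077,-0.0311,0,0.0339,0.7],
  [-0.0077,-0.0311,0,0.0339,0.7],
  [-0.0077,-0.0311,0,0.0339,0.7],
  [0,0,-0.05,0,0.7],
  [0,0,-0.04,0,0.7],
  [0,0,0,0,0.7],
  [0,0,0,0,0.7],
  [0,0,0,0,0.7],
])

```text
time_s: 18.4
tool_pos: [0.4434, -0.1225, 0.1093]
ee_rot: [0.001, 0.975, 0.223, 0.001]
contact_force: [0.8, -0.4, -0.4]
gripper_width: 0.0598
```

>>> drive_tool([
  [-0.001,0,-0.025,0,0.7],
  [0,0,-0.025,0,0.7],
  [0,0,-0.015,0,0.7],
  [0,0,-0.01,0,0.7],
  [0,0,0,0,0.7],
  [0,0,0,0,0.3],
  [0,0,0,0,0],
  [0,0,0,0,0],
  [0,0,0,0,0],
  [0,0,0,0,0],
  [0,0,0,0,0],
  [0,0,0,0,0],
])

```text
time_s: 19.6
tool_pos: [0.442, -0.1221, 0.0333]
ee_rot: [0.001, 0.975, 0.223, 0.001]
contact_force: [-1.4, 0.9, 6.8]
gripper_width: 0.0275
```

>>> drive_tool([
  [0,0,0.01,0,0],
  [0,0,0.03,0,0],
  [0,0,0.04,0,0],
  [0,0,0.04,0,0],
  [0.0068,0.0229,0,-0.0473,0],
  [0.0068,0.0229,0,-0.0473,0],
  [0.0068,0.0229,0,-0.0473,0],
  [0.0068,0.0229,0,-0.0473,0],
  [0.0068,0.0229,0,-0.0473,0],
  [0.0068,0.0229,0,-0.0473,0],
  [0.0068,0.0229,0,-0.0473,0],
  [0.0068,0.0229,0,-0.0473,0],
  [0.0068,0.0229,0,-0.0473,0],
  [0.0068,0.0229,0,-0.0473,0],
  [0.0068,0.0229,0,-0.0473,0],
  [0,0,-0.03,0,0],
  [0,0,-0.03,0,0],
  [0,0,-0.015,0,0],
  [0,0,-0.005,0,0],
  [0,0,0,0,0],
])

```text
time_s: 21.6
tool_pos: [0.5161, 0.13, 0.0724]
ee_rot: [0.0, 0.999, -0.035, -0.0]
contact_force: [0.2, 0.3, -3.0]
gripper_width: 0.0272
```

>>> drive_tool([
  [0,0,0,0,0],
  [0,0,0,0,0],
])

```text
time_s: 21.8
tool_pos: [0.5168, 0.13, 0.0733]
ee_rot: [-0.0, 0.999, -0.035, 0.001]
contact_force: [0.1, 1.2, -3.0]
gripper_width: 0.0273
```

Run:
```python
from h import *
s=grab_frame("scene")[:,:,::-1]
cv2.imwrite("pics/p7.png",crop(s,260,180,345,265,7))
```

```text
(no output)
```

View pics/p7.png

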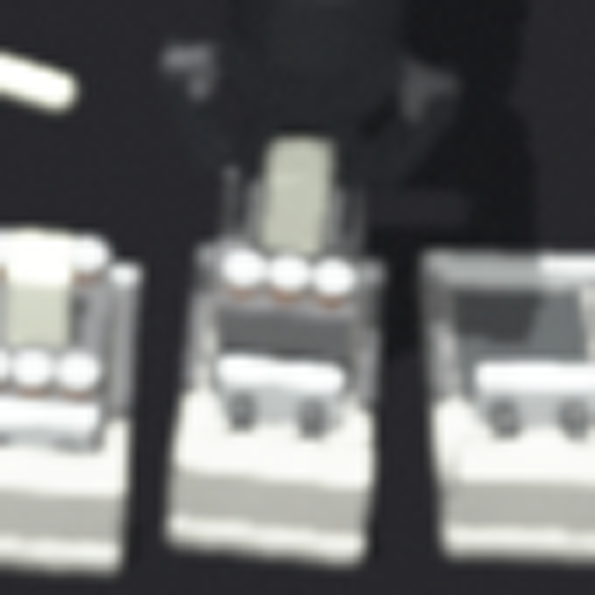

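Rack c is centred ahead of bay1's pusher, at most about 1.5 mm toward +y. I'll trim slightly while pressing.

>>> drive_tool([
  [0,0,-0.009,0,0],
  [0,0,0,0,0],
  [0.005,-0.0006,0,0,0],
  [0.005,-0.0006,0,0,0],
  [0.005,-0.0006,0,0,0],
  [0.005,-0.0006,0,0,0],
  [0.005,-0.0006,0,0,0],
  [0.004,-0.0003,0,0,0],
  [0.004,0,0,0,0],
  [0.004,0,0,0,0],
  [0,0,0,0,0],
  [0,0,0,0,0],
])

```text
time_s: 23.05
tool_pos: [0.5517, 0.1266, 0.063]
ee_rot: [0.0, 0.999, -0.035, -0.002]
contact_force: [-8.2, -0.7, 1.1]
gripper_width: 0.0273
```

>>> drive_tool([
  [0.003,0,0,0,0],
  [0,0.0003,0,0,0],
  [0,0,-0.003,0,0],
  [0,0,-0.003,0,0],
  [0,0,-0.002,0,0],
  [0,0,0,0,0],
])

```text
time_s: 23.65
tool_pos: [0.5543, 0.127, 0.0546]
ee_rot: [0.0, 0.999, -0.035, -0.003]
contact_force: [-9.1, 0.1, -0.5]
gripper_width: 0.0272
```

>>> drive_tool([
  [0,0,-0.003,0,0],
  [0,0,-0.003,0,0],
  [0,0,0,0,0],
  [0,0,-0.0013,0,0],
  [0,0,0,0,0],
  [-0.003,0.0002,0,0,0],
  [-0.003,0.0002,0,0,0],
  [-0.003,0.0002,0,0,0],
  [0,0,0,0,0],
  [0,0,0,0,0],
])

```text
time_s: 24.65
tool_pos: [0.5462, 0.1277, 0.0477]
ee_rot: [0.0, 0.999, -0.035, -0.002]
contact_force: [-8.0, -0.6, 0.2]
gripper_width: 0.0274
```

>>> drive_tool([
  [-0.002,0.0001,0,0,0],
  [-0.002,0,0,0,0],
  [0,0,0,0,0],
  [0,0,0,0,0],
])

```text
time_s: 25.05
tool_pos: [0.5455, 0.1275, 0.0483]
ee_rot: [-0.0, 0.999, -0.036, 0.003]
contact_force: [5.4, 1.1, -6.9]
gripper_width: 0.0274
```

>>> drive_tool([
  [0,0,0,0,0.4],
  [0,0,0,0,0.7],
  [0,0,0,0,0.7],
  [0,0,0,0,0.7],
  [0,0,0.01,0,0.7],
  [0,0,0.03,0,0.7],
  [0,0,0.04,0,0.7],
  [0,0,0.04,0,0.7],
  [0,0.04,0.03,0,0.7],
  [0,0.04,0,0,0.7],
  [0,0.04,0,0,0.7],
  [0,0.04,0,0,0.7],
  [0,0.03,0,0,0.7],
  [0,0,0,0,0.7],
  [0,0,0,0,0.7],
])

```text
time_s: 26.55
tool_pos: [0.543, 0.3179, 0.1983]
ee_rot: [0.0, 0.999, -0.034, 0.0]
contact_force: [0.4, -0.1, -0.2]
gripper_width: 0.0597
```

Run:
```python
from h import *
for n in("top","scene"): cv2.imwrite(f"{n}3raw.png",grab_frame(n)[:,:,::-1])
t=cv2.imread("top3raw.png");s=cv2.imread("scene3raw.png")
a=crop(t,150,128,350,222,4);b=crop(s,155,186,415,260,3);b=cv2.copyMakeBorder(b,0,0,0,800-b.shape[1],0)
cv2.imwrite("pics/crop4.png",np.vstack([a,b]))
```

View pics/crop4.png

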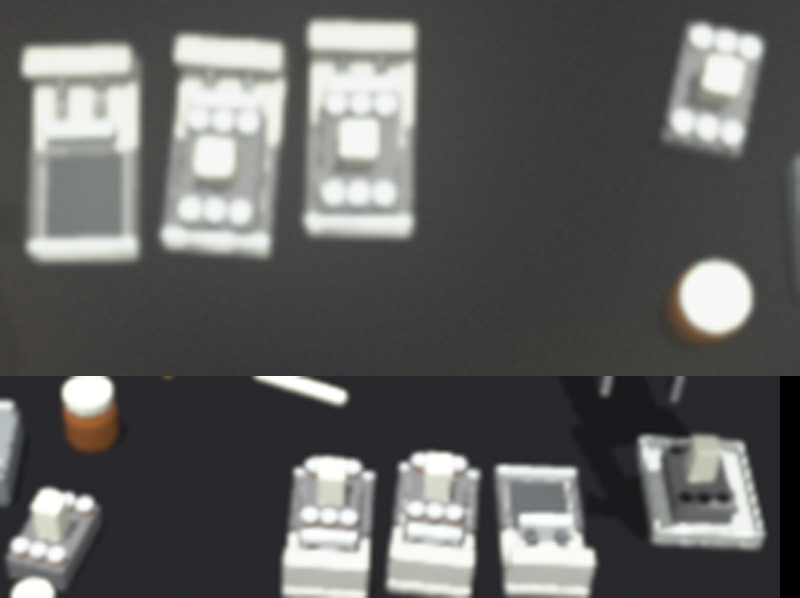

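Bays 1 and 2 are loaded and rack b has not moved. Going for rack b.

>>> drive_tool([
  [0.0045,-0.0372,0,-0.0103,0.7],
  [0.0045,-0.0372,0,-0.0103,0.7],
  [0.0045,-0.0372,0,-0.0103,0.7],
  [0.0045,-0.0372,0,-0.0103,0.7],
  [0.0045,-0.0372,0,-0.0103,0.7],
  [0.0045,-0.0372,0,-0.0103,0.7],
  [0.0045,-0.0372,0,-0.0103,0.7],
  [0.0045,-0.0372,0,-0.0103,0.7],
  [0.0045,-0.0372,0,-0.0103,0.7],
  [0.0045,-0.0372,0,-0.0103,0.7],
  [0.0045,-0.0372,0,-0.0103,0.7],
  [0.0045,-0.0372,0,-0.0103,0.7],
  [0.0045,-0.0372,0,-0.0103,0.7],
  [0.0045,-0.0372,0,-0.0103,0.7],
  [0.0045,-0.0372,0,-0.0103,0.7],
  [0.0045,-0.0372,0,-0.0103,0.7],
  [0,0,-0.04,0,0.7],
  [0,0,-0.04,0,0.7],
  [0,0,0,0,0.7],
  [0,0,0,0,0.7],
])

```text
time_s: 28.65
tool_pos: [0.615, -0.2783, 0.1191]
ee_rot: [0.0, 0.993, -0.118, 0.0]
contact_force: [0.1, 0.4, 0.6]
gripper_width: 0.0602
```

>>> drive_tool([
  [0,0,0,0,0.7],
  [0,0,0,0,0.7],
])

```text
time_s: 28.85
tool_pos: [0.6159, -0.278, 0.1205]
ee_rot: [0.001, 0.993, -0.117, 0.002]
contact_force: [-0.0, -1.2, 0.0]
gripper_width: 0.0599
```

Run:
```python
from h import *
s=grab_frame("scene")[:,:,::-1];cv2.imwrite("scene4raw.png",s)
a=cv2.imread("scene3raw.png")
# rack b caps in scene: has the rack moved between frames? difference in lower half of the rack
r=(slice(225,256),slice(158,190))
print(np.abs(a[r].astype(int)-s[r]).mean())
cv2.imwrite("pics/p9.png",np.hstack([crop(a,140,190,205,260,6),crop(s,140,190,205,260,6)]))
```

```text
12.628360215053764
```

View pics/p9.png

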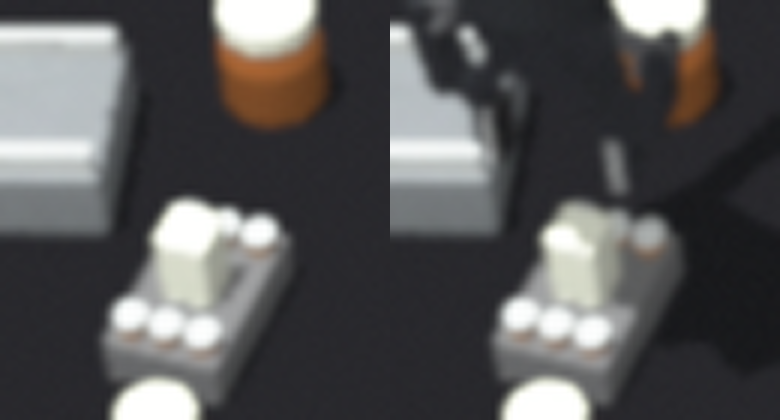

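Rack b has not moved and the fingers hover on both sides of its post. Descending.

>>> drive_tool([
  [-0.001,0,-0.03,0,0.7],
  [0,0,-0.025,0,0.7],
  [0,0,-0.02,0,0.7],
  [0,0,-0.01,0,0.7],
  [0,0,0,0,0.7],
  [0,0,0,0,0.3],
  [0,0,0,0,0],
  [0,0,0,0,0],
  [0,0,0,0,0],
  [0,0,0,0,0],
  [0,0,0,0,0],
  [0,0,0,0,0],
])

```text
time_s: 30.1
tool_pos: [0.6149, -0.2778, 0.0345]
ee_rot: [0.001, 0.993, -0.117, 0.001]
contact_force: [-0.7, 0.6, 7.1]
gripper_width: 0.0271
```

>>> drive_tool([
  [0,0,0.01,0,0],
  [0,0,0.03,0,0],
  [0,0,0.045,0,0],
  [0,0,0.045,0,0],
  [-0.0068,0.0346,0,0.0167,0],
  [-0.0068,0.0346,0,0.0167,0],
  [-0.0068,0.0346,0,0.0167,0],
  [-0.0068,0.0346,0,0.0167,0],
  [-0.0068,0.0346,0,0.0167,0],
  [-0.0068,0.0346,0,0.0167,0],
  [-0.0068,0.0346,0,0.0167,0],
  [-0.0068,0.0346,0,0.0167,0],
  [-0.0068,0.0346,0,0.0167,0],
  [-0.0068,0.0346,0,0.0167,0],
  [-0.0068,0.0346,0,0.0167,0],
  [-0.0068,0.0346,0,0.0167,0],
  [-0.0068,0.0346,0,0.0167,0],
  [-0.0068,0.0346,0,0.0167,0],
  [-0.0068,0.0346,0,0.0167,0],
  [0,0,0,0,0],
])

```text
time_s: 32.1
tool_pos: [0.5107, 0.2449, 0.1631]
ee_rot: [-0.0, 1.0, 0.01, -0.0]
contact_force: [0.2, -0.2, -3.3]
gripper_width: 0.027
```

>>> drive_tool([
  [0,0,-0.03,0,0],
  [0,0,-0.03,0,0],
  [0,0,-0.02,0,0],
  [0,0,-0.01,0,0],
  [0,0,0,0,0],
  [0,0,0,0,0],
  [0,0,0,0,0],
])

```text
time_s: 32.8
tool_pos: [0.5129, 0.2416, 0.0742]
ee_rot: [-0.0, 1.0, 0.008, 0.001]
contact_force: [0.3, 0.8, -3.4]
gripper_width: 0.0272
```

Run:
```python
from h import *
s=grab_frame("scene")[:,:,::-1]
cv2.imwrite("pics/p10.png",crop(s,300,180,385,265,7))
```

```text
(no output)
```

View pics/p10.png

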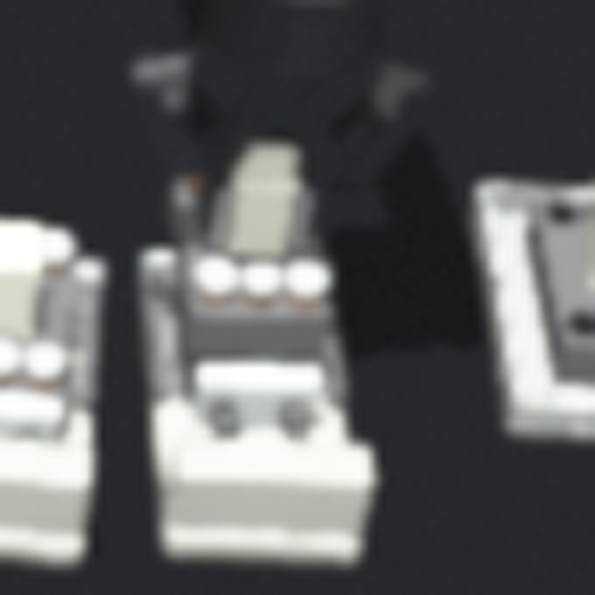

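Run:
```python
from h import *
u=lambda P:((proj("scene",P)-[300,180]+.5)*7-.5).round(1)
print("rack face mid exp",u([.5629,.2420,.055]),u([.5629,.2420,.07]),"pusher top for bay y .2412/.2432",u([.578,.2417,.048]),u([.578,.2437,.048]))
```

```text
rack face mid exp [[260.3 343.4]] [[264.6 320.8]] pusher top for bay y .2412/.2432 [[260.  378.4]] [[264.5 378.6]]
```

The projection agrees with bay y of about 0.241, and the rack is aligned. Pressing.

>>> drive_tool([
  [0,0,-0.01,0,0],
  [0,0,0,0,0],
  [0.005,0,0,0,0],
  [0.005,0,0,0,0],
  [0.005,0,0,0,0],
  [0.005,0,0,0,0],
  [0.005,0,0,0,0],
  [0.004,0,0,0,0],
  [0.004,0,0,0,0],
  [0.005,0,0,0,0],
  [0,0,0,0,0],
  [0,0,0,0,0],
])

```text
time_s: 34.05
tool_pos: [0.5488, 0.2418, 0.0627]
ee_rot: [-0.0, 1.0, 0.008, -0.002]
contact_force: [-9.7, 1.3, 1.4]
gripper_width: 0.0274
```

>>> drive_tool([
  [0,0,-0.003,0,0],
  [0,0,-0.003,0,0],
  [0,0,-0.002,0,0],
  [0,0,0,0,0],
  [0,0,0,0,0],
])

```text
time_s: 34.55
tool_pos: [0.5484, 0.2417, 0.0544]
ee_rot: [0.0, 1.0, 0.008, -0.003]
contact_force: [-9.7, 1.2, -0.8]
gripper_width: 0.0274
```

>>> drive_tool([
  [0,0,-0.003,0,0],
  [0,0,-0.002,0,0],
  [0,0,0,0,0],
  [0,0,-0.001,0,0],
  [0,0,0,0,0],
  [-0.002,0,0,0,0],
  [-0.002,0,0,0,0],
  [-0.002,0,0,0,0],
  [0,0,0,0,0],
  [0,0,0,0,0],
])

```text
time_s: 35.55
tool_pos: [0.5428, 0.2416, 0.0488]
ee_rot: [0.0, 1.0, 0.008, -0.002]
contact_force: [-9.0, -0.8, 1.6]
gripper_width: 0.0276
```

>>> drive_tool([
  [-0.002,0,0,0,0],
  [-0.001,0,0,0,0],
  [0,0,0,0,0],
  [0,0,0,0,0],
])

```text
time_s: 35.95
tool_pos: [0.5415, 0.2416, 0.0489]
ee_rot: [-0.0, 1.0, 0.008, 0.0]
contact_force: [0.3, 1.1, -4.1]
gripper_width: 0.0272
```

>>> drive_tool([
  [0,0,0,0,0.4],
  [0,0,0,0,0.7],
  [0,0,0,0,0.7],
  [0,0,0,0,0.7],
  [0,0,0.01,0,0.7],
  [0,0,0.03,0,0.7],
  [0,0,0.04,0,0.7],
  [0,0,0.04,0,0.7],
  [0,0.04,0.03,0,0.7],
  [0,0.04,0,0,0.7],
  [0,0,0,0,0.7],
  [0,0,0,0,0.7],
])

```text
time_s: 37.15
tool_pos: [0.5409, 0.322, 0.1993]
ee_rot: [0.0, 1.0, 0.009, 0.0]
contact_force: [-0.4, -0.4, -0.1]
gripper_width: 0.0597
```

Run:
```python
from h import *
for n in("top","scene"): cv2.imwrite(f"{n}5raw.png",grab_frame(n)[:,:,::-1])
t=cv2.imread("top5raw.png");s=cv2.imread("scene5raw.png")
a=np.hstack([crop(t,85,128,250,222,3),crop(t,345,150,412,210,4)[:282].copy() if 0 else cv2.resize(t[150:210,345:412],(290,282),interpolation=cv2.INTER_CUBIC)])
b=crop(s,155,186,415,265,3);b=cv2.copyMakeBorder(b,0,0,0,a.shape[1]-b.shape[1],0)
cv2.imwrite("pics/crop6.png",np.vstack([a,b]))
c=lambda p:(np.array(p,float)+.5)/5-.5+np.array([340,150])
cs=lambda p:(np.array(p,float)-[375,0]+.5)/5-.5+np.array([100,185])
P=ray("top",c([(180,78),(298,72),(311,232),(192,235)]),.0635);print("plate",P.round(4).tolist(),P.mean(0))
print("tab base",ray("top",c([(239,156)]),.0635),"top",ray("top",c([(253,145)]),.0915))
print("scene tab base",ray("scene",cs([(487,103)]),.0635),"top",ray("scene",cs([(487,48)]),.0915))
# dark tab mask centroid in both views -> mid height
for n,im,(u0,v0,u1,v1) in(("top",t,(376,165,400,195)),("scene",s,(115,192,132,208))):
    g=cv2.cvtColor(im,cv2.COLOR_BGR2GRAY)[v0:v1,u0:u1].astype(float);w=np.clip(150-g,0,None)
    y,x=np.mgrid[v0:v1,u0:u1];ct=[(w*x).sum()/w.sum(),(w*y).sum()/w.sum()];print(n,ct,ray(n,[ct],.0775))
```

```text
plate [[0.5532, -0.4218, 0.0635], [0.5567, -0.4977, 0.0635], [0.4529, -0.4995, 0.0635], [0.4515, -0.424, 0.0635]] [ 0.50356093 -0.46074724  0.0635    ]
tab base [[ 0.50213238 -0.45668949  0.0635    ]] top [[ 0.50393278 -0.45706529  0.0915    ]]
scene tab base [[ 0.51067143 -0.45978289  0.0635    ]] top [[ 0.48764296 -0.46068819  0.0915    ]]
top [np.float64(388.3720402205644), np.float64(179.4774570223808)] [[ 0.50378939 -0.45561339  0.0775    ]]
scene [np.float64(122.24642090193271), np.float64(198.4974946313529)] [[ 0.49342242 -0.46087997  0.0775    ]]
```

View pics/crop6.png

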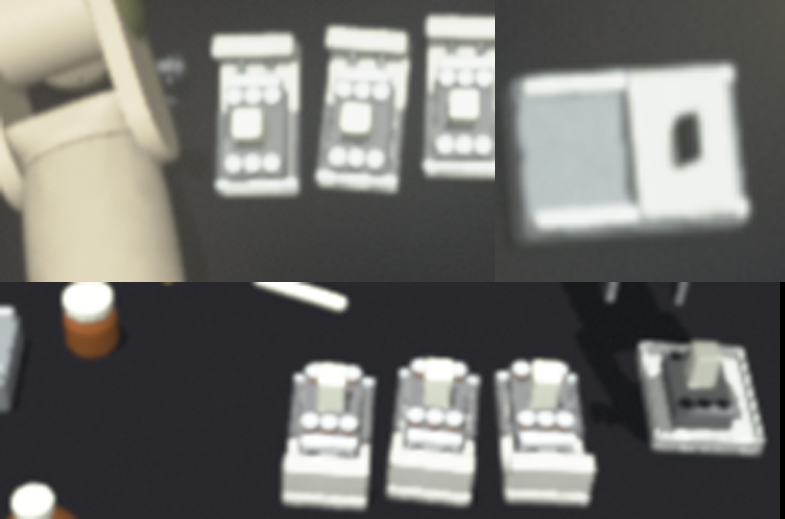

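All three full racks sit clamped and level in their bays (lower strip, x≈330/437/545), and the empty rack is in the tray at (705,390). The tab is at about (0.502,−0.458), to be pinched across box y.

>>> drive_tool([
  [-0.0019,-0.039,0,0.0015,0.6],
  [-0.0019,-0.039,0,0.0015,0.6],
  [-0.0019,-0.039,0,0.0015,0.6],
  [-0.0019,-0.039,0,0.0015,0.6],
  [-0.0019,-0.039,0,0.0015,0.6],
  [-0.0019,-0.039,0,0.0015,0.6],
  [-0.0019,-0.039,0,0.0015,0.6],
  [-0.0019,-0.039,0,0.0015,0.6],
  [-0.0019,-0.039,0,0.0015,0.6],
  [-0.0019,-0.039,0,0.0015,0.6],
  [-0.0019,-0.039,0,0.0015,0.6],
  [-0.0019,-0.039,0,0.0015,0.6],
  [-0.0019,-0.039,0,0.0015,0.6],
  [-0.0019,-0.039,0,0.0015,0.6],
  [-0.0019,-0.039,0,0.0015,0.6],
  [-0.0019,-0.039,0,0.0015,0.6],
  [-0.0019,-0.039,0,0.0015,0.6],
  [-0.0019,-0.039,0,0.0015,0.6],
  [-0.0019,-0.039,0,0.0015,0.6],
  [-0.0019,-0.039,0,0.0015,0.6],
])

```text
time_s: 39.25
tool_pos: [0.5018, -0.4608, 0.199]
ee_rot: [-0.0, 1.0, 0.022, -0.0]
contact_force: [1.0, 0.9, 0.3]
gripper_width: 0.051
```

>>> drive_tool([
  [0,0,0,0,0.6],
  [0,0,-0.03,0,0.6],
  [0,0,-0.03,0,0.6],
  [0,0,-0.03,0,0.6],
  [0,0,-0.02,0,0.6],
  [0,0,-0.01,0,0.6],
  [0,0,0,0,0.6],
  [0,0,0,0,0.6],
])

```text
time_s: 40.05
tool_pos: [0.5034, -0.4589, 0.0802]
ee_rot: [0.001, 1.0, 0.023, 0.0]
contact_force: [0.1, 0.1, 0.4]
gripper_width: 0.0518
```

Lower slightly more and pinch.

>>> drive_tool([
  [0,0,-0.006,0,0.6],
  [0,0,0,0,0.3],
  [0,0,0,0,0],
  [0,0,0,0,0],
  [0,0,0,0,0],
  [0,0,0,0,0],
  [0,0,0,0,0],
  [0,0,0,0,0],
])

```text
time_s: 40.85
tool_pos: [0.5034, -0.4586, 0.0734]
ee_rot: [0.0, 1.0, 0.023, 0.0]
contact_force: [-1.2, 1.6, 6.0]
gripper_width: 0.0104
```

>>> drive_tool([
  [-0.0005,0.01,0,0,0],
  [-0.0005,0.01,0,0,0],
  [-0.0005,0.01,0,0,0],
  [-0.0005,0.01,0,0,0],
  [-0.0005,0.01,0,0,0],
  [-0.0005,0.01,0,0,0],
  [-0.0003,0.006,0,0,0],
  [-0.0002,0.004,0,0,0],
  [0,0.002,0,0,0],
  [0,0,0,0,0],
  [0,0,0,0,0],
  [0,0,0,0,0],
])

```text
time_s: 42.05
tool_pos: [0.4995, -0.3881, 0.0735]
ee_rot: [0.002, 1.0, 0.023, 0.0]
contact_force: [-2.7, -7.4, 3.8]
gripper_width: 0.0103
```

>>> drive_tool([
  [0,0,0,0,0.4],
  [0,0,0,0,0.6],
  [0,0,0,0,0.6],
  [0,0,0.03,0,0.6],
  [0,0,0.03,0,0.3],
  [0.002,-0.035,0,0,0],
  [0.002,-0.038,0,0,0],
  [0,0,0,0,0],
  [0,0,0,0,0],
  [0,0,0,0,0],
])

```text
time_s: 43.05
tool_pos: [0.5039, -0.4585, 0.1327]
ee_rot: [-0.001, 1.0, 0.023, -0.0]
contact_force: [0.2, 0.4, -0.3]
gripper_width: 0.0002
```

Run:
```python
from h import *
s=grab_frame("scene")[:,:,::-1];t=grab_frame("top")[:,:,::-1]
cv2.imwrite("pics/p12.png",np.hstack([crop(t,340,150,410,215,5),crop(s,95,175,175,240,5)]))
```

```text
(no output)
```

View pics/p12.png

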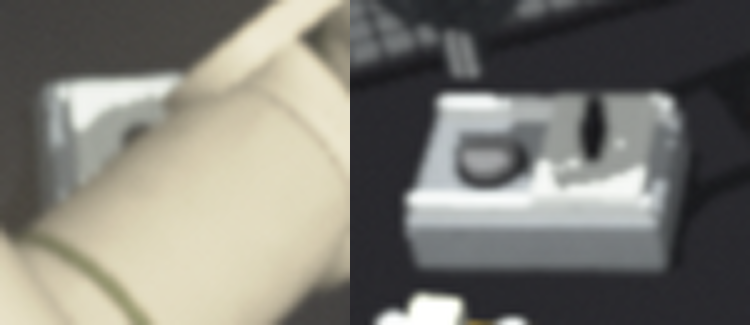

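The shutter is fully open and the button is exposed at (490,157), right under the shut fingers. Pressing.

>>> drive_tool([
  [0.001,0,-0.03,0,0],
  [0,0,-0.03,0,0],
  [0,0,-0.012,0,0],
  [0,0,-0.004,0,0],
  [0,0,-0.003,0,0],
  [0,0,-0.002,0,0],
  [0,0,0,0,0],
  [0,0,0,0,0],
])

```text
time_s: 43.95
tool_pos: [0.5052, -0.4597, 0.053]
ee_rot: [0.001, 1.0, 0.023, 0.001]
contact_force: [0.7, 2.1, 3.4]
gripper_width: 0.0003
```

>>> drive_tool([
  [0,0,-0.002,0,0],
  [0,0,-0.0015,0,0],
  [0,0,0,0,0],
  [0,0,0,0,0],
])

```text
time_s: 44.35
tool_pos: [0.5053, -0.4598, 0.0509]
ee_rot: [0.001, 1.0, 0.023, 0.001]
contact_force: [-1.7, 5.5, 16.5]
gripper_width: 0.0
```

The button has bottomed out (16.5 N at z 0.051). Next I close the shutter.

>>> drive_tool([
  [0,0,0.02,0,0],
  [0,0,0.04,0,0],
  [0,0,0.025,0,0.3],
  [-0.002,0.035,0,0,0.6],
  [-0.003,0.037,0,0,0.6],
  [0,0,0,0,0.6],
  [0,0,0,0,0.6],
  [0,0,-0.03,0,0.6],
  [0,0,-0.02,0,0.6],
  [0,0,-0.01,0,0.6],
  [0,0,0,0,0.6],
  [0,0,0,0,0.3],
  [0,0,0,0,0],
  [0,0,0,0,0],
  [0,0,0,0,0],
  [0,0,0,0,0],
  [0,0,0,0,0],
])

```text
time_s: 46.05
tool_pos: [0.5001, -0.3881, 0.0747]
ee_rot: [0.001, 1.0, 0.023, 0.001]
contact_force: [-1.1, -1.8, 6.6]
gripper_width: 0.0104
```

>>> drive_tool([
  [0.0005,-0.01,0,0,0],
  [0.0005,-0.01,0,0,0],
  [0.0005,-0.01,0,0,0],
  [0.0005,-0.01,0,0,0],
  [0.0005,-0.01,0,0,0],
  [0.0005,-0.01,0,0,0],
  [0.0003,-0.006,0,0,0],
  [0.0002,-0.004,0,0,0],
  [0,-0.002,0,0,0],
  [0,0,0,0,0],
  [0,0,0,0,0],
])

```text
time_s: 47.15
tool_pos: [0.5041, -0.46, 0.0747]
ee_rot: [0.001, 1.0, 0.023, 0.001]
contact_force: [2.0, -1.0, 5.1]
gripper_width: 0.0104
```

>>> drive_tool([
  [0,0,0,0,0.4],
  [0,0,0,0,0.6],
  [0,0,0,0,0.6],
  [0,0,0.03,0,0.6],
  [0,0,0.04,0,0.6],
  [0,0,0.05,0,0.6],
  [-0.03,-0.03,0,0,0.6],
  [-0.04,-0.03,0,0,0.6],
  [-0.04,-0.03,0,0,0.6],
  [-0.04,-0.03,0,0,0.6],
  [-0.04,-0.02,0,0,0.6],
  [-0.04,0,0,0,0.6],
  [0,0,0,0,0.6],
  [0,0,0,0,0.6],
  [0,0,0,0,0.6],
])

```text
time_s: 48.65
tool_pos: [0.2741, -0.5992, 0.1934]
ee_rot: [-0.0, 1.0, 0.023, 0.0]
contact_force: [0.2, -0.1, -0.3]
gripper_width: 0.0514
```

Run:
```python
from h import *
s=grab_frame("scene")[:,:,::-1];t=grab_frame("top")[:,:,::-1];cv2.imwrite("t9.png",t)
a=crop(t,85,128,415,222,2.4);b=crop(s,90,175,420,268,2.4)
cv2.imwrite("pics/fin.png",np.vstack([a,b]))
```

```text
(no output)
```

View pics/fin.png

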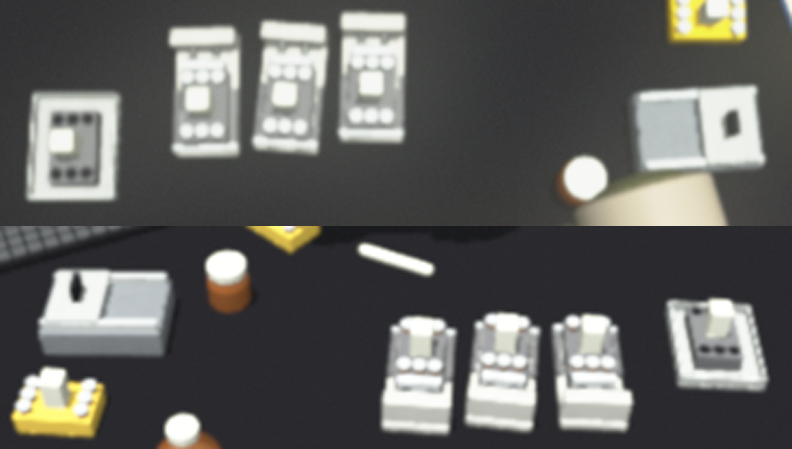

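The final picture shows all three full racks clamped in the bays, the empty rack in the tray near (75,147), the shutter shut, the jar upright and the arm clear. Handing in.

```bash
python3 -c "
from cell import *
print(close_job())"
```

```text
the job is handed in; nothing more can be done
None
```

The job is handed in, at about 49 s of the 200 s allowed; no verdict was reported.

- **Racks:** The empty rack is in the tray. The three grey full racks are in bay2, bay1 and bay0; I pressed each against its pusher, lowered it to the floor, then eased it back until it touched the front lip and released it. The two yellow look-alikes were left alone.
- **Start box:** I slid the shutter about 70 mm to its stop. I pressed the button until it bottomed out at 16.5 N, about 6 mm down. I then slid the shutter back to within about 1.5 mm of where I first gripped it.
- **Last checks:** The final top and scene pictures show all three full racks clamped and level, the empty rack near the tray's middle, the shutter shut, the jar upright and the arm clear of everything. I saw no rack knocked aside.
- **Limits of the checks:** I judged the final seating by eye and from contact forces, not by a separate millimetre measurement of each rack.
- **Disagreements:** My camera estimates of the bays ran 2–3 mm short along their length compared with where contact was felt. The two cameras also differed by about 10 mm along x, and 5 mm across, on the shutter tab. Neither caused trouble.

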